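Pinch the bar end to end in the drilling jig and clamp the length stop

ROBOT

A 7-joint arm with a two-finger parallel gripper is mounted at the origin on the work surface. World frame = base frame: x ahead of the robot, y to its left, z up, the work surface at z = 0. Lengths are in m, angles in degrees, forces in N, time in s.
With the tool pointing down it reaches from about 0.4 to 0.875 m from the base axis. Payload 19.3 kg.
Tool frame: the origin (TCP) lies midway between the tips of the shut fingers; the grasp point (between the pads) lies 19 mm behind it (robot.pinch_z is the distance from the TCP to the grasp point, in m); z points along the fingers, x is the direction in which the jaws open and shut, and the axes are right-handed (so a half turn about z gives the same grasp; the last joint's range is limited). The gripper opens to 85 mm and grips with 20 to 120 N. Pads are 22 mm wide; open, the fingers measure 114 mm over their backs; the gripper's body (76 mm by 85 mm) begins 54 mm behind the grasp point. The pads swing forward as they close: fully open they stand 13 mm farther back than shut.
Start: joints at [-77.303, 29.874, -2.08, 91.645, 1.215, 58.505, -6.463], TCP at [0.18, 0.599, 0.231] pointing down, gripper open.
Joint ranges: [-166.77, 166.77], [-17.47, 122.26], [-85.68, 81.53], [9.62, 139.38], [-72.42, 252.41], [9.2, 110.78], [-144.41, 144.41]. Speed limits (degrees/s): [108.29, 108.29, 136.94, 136.94, 172.46, 172.46, 172.46].

INTERFACE

Orientations are given as [roll, pitch, yaw] about the fixed x, y, z axes, in that order (R = Rz(yaw) Ry(pitch) Rx(roll)).
In Python, from bench import monitor, cams, workorder, robot gives the robot as it stands.
- The arm moves only by the shell command python3 -m crank 'ROWS' [FORCE]. ROWS is JSON, one flat list of numbers, 7 for each row, row after row: the turn, a rotation vector about the tool's x, y, z in degrees, then the shift along the tool's x, y, z in m, then the closure in counts, from 0 (fully open) to 255 (shut). A call has 1 to 5 rows; each row shifts and turns the pose as measured when the row begins, along the tool's axes as they then stand; what a row does not reach is not made up. A row lasts 1/8 s, in which the tool goes at most 62.5 mm and 10.7 degrees, less where a joint would pass 70% of its speed; a pose out of reach is approached as far as the arm can. A call is refused whole if a number of a shift passes 0.0625 or a number of a turn 10.7, either way. A call with a gripper value outside its range is refused whole. The fingers move at their own pace and stop on an object; FORCE is the grip in N (left out, the last holds). Time passes only in rows, so rows that do not move let the fingers close. It gives the time, the measured TCP pose, the force and the opening at its end, in the units of the state.
- monitor.state(): the state, without advancing time (a new reading comes with each control period).
- cams.camera(name): name is "side" or "top"; returns the picture (480x640x3 uint8, blue, green, red); there is no depth.
- cams.get_calibration(name): a dict with "mtx" (3x3 intrinsics, pixels), "view" (4x4, takes a point from world to camera coordinates). Camera axes: x right, y up, looking along -z (the intrinsics and any distortion apply to the point x, -y, -z); pixel columns grow to the right and rows downward; lengths in m; the calibration is good to about 2 mm. A picture is of the moment at which its call begins. get_calibration takes no time and is no camera call.
- workorder.hand_in(): hands the job in, once; it reports no verdict.
The state is a dict: "time_s": time; "q": joint angles; "joint_velocities": joint speeds; "tau": joint torques, N m; "eef_pos": TCP position; "orientation": TCP orientation; "wrist_force": force on the tool from outside, world axes, zero at the start; "wrist_torque": the same for the moment, N m; "width": finger opening in m.
Only numpy, scipy, OpenCV 4.12 (cv2) and the standard library are available. Lean on these libraries where they do the work, as an engineer would, in place of code of your own. Each camera call takes 0.05 s, during which the arm holds its last target.

TASK

Get the bar ready for drilling: use the jig's sliding length stop to push the bar fully home against the shoulder of the blue block, so that the bar has no play endways between shoulder and stop, then lock the stop there with its black clamp lever, turned clockwise until it is properly tight. Nobody remembers whether the stop was left clamped and the lever's angle does not show it, only trying to slide the stop will tell; if it is held, free it first, for it must never be dragged along the rail while its clamp is tight. Leave the other things on the bench where they are.

Things in the scene. Friction and masses are not known exactly. Their poses are not given: they have to be found in the camera images.
- jig: drilling jig screwed to the bench: dark steel base plate 200 (x) x 440 (y) x 12 mm. Origin under the plate's middle at bench level, z up, y along the rail. The bar lies on the plate in a channel from x = -3 mm (steel lip, 6 mm above the plate) to x = +30 mm (face of the rail)
- shoulder (a point): middle of the shoulder, the face of the jig's blue end block that looks along jig +y to the bar (jig y = -150 mm); axes as the jig's. The block is 55 mm high above the bench; its arm with the drill bush reaches 50 mm out from the shoulder over the bar
- rail: the jig's aluminium guide rail, 40 x 430 x 40 mm, along jig y behind the channel, top 52 mm above the bench; origin under its middle, at jig x = +50 mm
- stop: sliding length stop: red saddle on the rail (73 mm high above the bench) with an upright steel blade across the channel. Slides along jig y only, axes as the jig's. Origin on the blade's contact face (looks to -y, to the bar) over mid channel, 12 mm above the bench. Free, it slides with 4 to 5 N, or 5 to 8 N when pushing the bar; clamped, it holds against 15 to 60 N
- stop_grip (a point): middle of the blade's free front part, to be pinched from above with the fingers closing along jig y. The blade is 14 mm thick; this point lies at stop x = -62, y = +7 mm, 44 mm above the bench; the blade reaches 28 mm to either side in x and from 20 to 62 mm above the bench; axes as the stop's
- lever_axis (a point): upright turning axis of the clamp lever, on the saddle at stop x = +35.5, y = +9 mm, 73 mm above the bench; travels with the stop. Seen from above, clockwise tightens, anticlockwise frees. Travel 0.95 rad between two firm ends; the clamp grips over the tighter 0.5 rad, ever harder, and counts as tight in the last 0.2 rad before the tight end. It stays where it is left
- lever_grip (a point): thick outer end of the black lever arm (17 mm thick), 58 mm out from the axis, 110 mm above the bench; x axis level, outwards along the arm, z up. Arm tip 78 mm from the axis, 123 mm high. It points within 1.1 rad of jig +x; the arm is set at a chance angle, so that does not show how tight it is. Turning it here takes 3 to 4 N loose, up to 7 N to tighten; 12 N and more means an end
- bar_center (a point): centre of the bright aluminium flat bar to be drilled, 30 (x) x 160 (y) x 12 mm, about 0.15 kg, in the channel between shoulder and stop; its axes are along the bar. Home against the shoulder it is at jig y = -70 mm; it starts 5 to 30 mm short of that
- drill: green cordless drill standing on its battery, about 245 x 70 x 195 mm high; origin under its middle
- bolt_box: clear plastic box of bolts with a black handle strap, 130 x 90 x 65 mm high; origin under its middle
- nut_box: clear plastic box of nuts with a black handle strap, 130 x 90 x 65 mm high; origin under its middle
- tape_roll: yellow roll of masking tape lying flat, 104 mm across, 22 mm high; origin under its middle
- bit_tray: shallow metal tray with twist drills, 110 x 160 x 16 mm; origin under its middle
- bit_case: open dark bit case with teal edges, 130 x 200 x 38 mm high; origin under its middle
- spare_bar: spare aluminium bar lying on the bench, 30 x 160 x 12 mm; origin under its middle
- driver: screwdriver with an orange handle, 190 mm long; origin under its middle
Not all that is in view belongs to the job. Leave any orange look-alike of the part that bears bar_center alone.

How it is judged:
By the outcome, as a careful person would: the job done as asked, in the order asked, and still so for the second after the job is handed in, with the robot touching nothing.
It also fails if it takes over 72 s, if anything falls off the work surface, if the arm or the gripper's body presses on something with over 40 N, if the wrist force passes 120 N, or if a joint passes its speed limit or range.

## Working session

There is one attempt and no reset: what is moved stays moved. The work goes in short steps, Python scripts to look and compute and a shell command to move; the robot and the scene stay as the last step left them, time stands still between calls to the robot, and variables do not carry over. Pictures are saved under pics/ and viewed, and the job is handed in when it is done.

```bash
ls; mkdir -p pics
python3 - <<'E'
from bench import monitor, cams, workorder, robot
import cv2
s=monitor.state(); print(s); print(robot.pinch_z)
for n in("side","top"):
    cv2.imwrite(f"pics/{n}0.png",cams.camera(n)); print(n,cams.get_calibration(n))
E
```

```text
pics
{'time_s': 0.0, 'q': array([-77.30335903,  29.90866446,  -2.08058027,  91.67107389,
         1.21562268,  58.50561746,  -6.46290913]), 'joint_velocities': array([-0.0665792 , -0.02536189, -0.06390869,  0.05462567,  0.0001797 ,
        0.06462441, -0.0252446 ]), 'tau': array([ 7.83544442e-05, -9.27096605e+01,  1.97971366e+00, -3.69949651e+01,
        1.78213301e-02,  7.77789362e-03,  1.86437285e-05]), 'eef_pos': array([0.17975161, 0.59826043, 0.23074818]), 'orientation': array([1.79994288e+02, 6.30177141e-02, 7.32804092e+01]), 'wrist_force': array([ 1.1810783 ,  0.28746576, -0.65337489]), 'wrist_torque': array([0.04119498, 0.00396619, 0.01341661]), 'width': 0.08542172809891682}
0.0187
side {'mtx': array([[502.93023102,   0.        , 329.17380871],
       [  0.        , 502.93023102, 246.06830221],
       [  0.        ,   0.        ,   1.        ]]), 'view': array([[ 0.83175447, -0.55509298, -0.00750275, -0.42982073],
       [ 0.35667636,  0.52399187,  0.77344327, -0.25829506],
       [-0.42540155, -0.64599095,  0.63382112, -1.19126903],
       [ 0.        ,  0.        ,  0.        ,  1.        ]])}
top {'mtx': array([[551.14668073,   0.        , 319.44034259],
       [  0.        , 551.14668073, 237.12680171],
       [  0.        ,   0.        ,   1.        ]]), 'view': array([[-0.02284905, -0.99973524, -0.00271477,  0.01805672],
       [ 0.98348248, -0.02296513,  0.17954055, -0.50734473],
       [-0.17955536,  0.0014324 ,  0.98374683, -1.24949816],
       [ 0.        ,  0.        ,  0.        ,  1.        ]])}
```

View pics/side0.png

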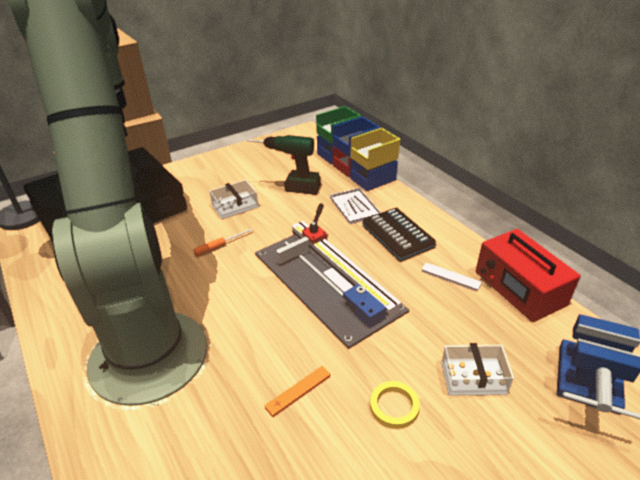

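View pics/top0.png

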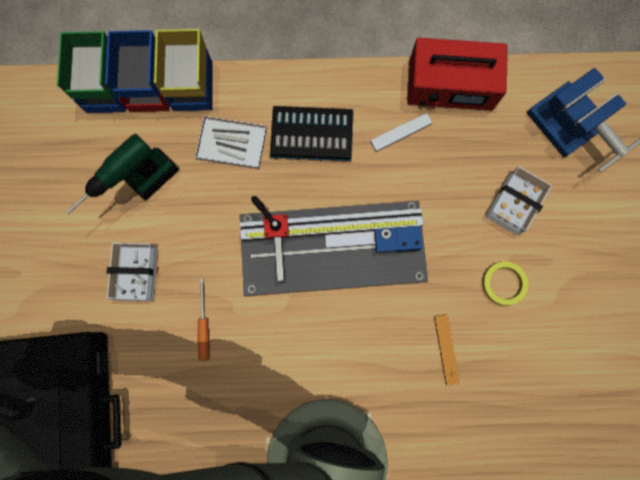

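The side view shows the jig in the middle, with the red stop at (315,232) and the blue block at (365,300). In the top view the plate corners are near (240,213), (422,202), (427,284) and (244,295); the stop is at (277,227) and its lever tip at (255,199). I'll enlarge this area.

```bash
cat > h.py <<'E'
import numpy as np, cv2
from bench import monitor, cams, workorder, robot
def proj(n,P):
    c=cams.get_calibration(n);P=np.atleast_2d(P);q=P@c['view'][:3,:3].T+c['view'][:3,3]
    x=q*[1,-1,-1];u=x@c['mtx'].T;return u[:,:2]/u[:,2:]
def ray(n,uv,z):
    c=cams.get_calibration(n);R=c['view'][:3,:3];t=c['view'][:3,3]
    d=np.linalg.inv(c['mtx'])@[uv[0],uv[1],1]*np.array([1,-1,-1]);d=R.T@d;o=-R.T@t
    return o+d*(z-o[2])/d[2]
def crop(img,x0,y0,x1,y1,k,f): cv2.imwrite(f,cv2.resize(img[y0:y1,x0:x1],None,fx=k,fy=k,interpolation=cv2.INTER_CUBIC))
E
python3 - <<'E'
from h import *
t=cv2.imread('pics/top0.png');s=cv2.imread('pics/side0.png')
crop(t,232,185,432,305,4,'pics/t0c.png');crop(s,250,195,410,345,4,'pics/s0c.png')
E
```

```text
(no output)
```

View pics/t0c.png

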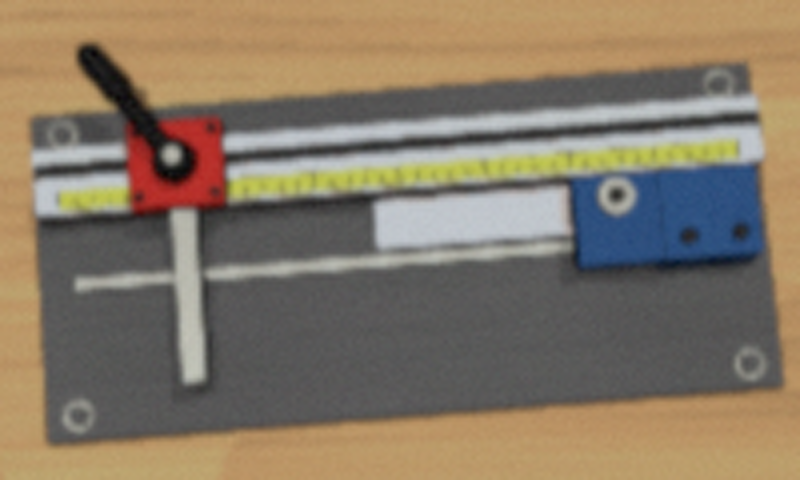

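View pics/s0c.png

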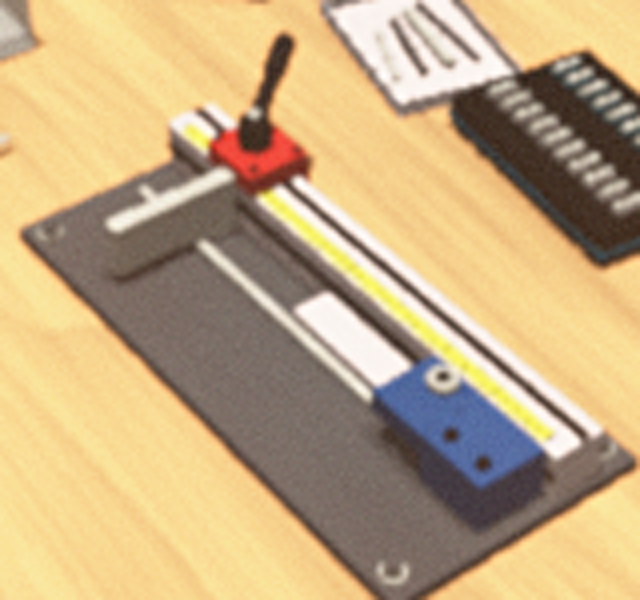

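Top crop: the blade's front end is at crop (195,382), the lever pivot at (174,156) and its tip at (88,52). The bar's left end is at (375,225). Fitting the poses now.

```bash
cat > fit.py <<'E'
from h import *
from scipy.optimize import least_squares
T=lambda a,b:(a/4+232-.375,b/4+185-.375); S=lambda a,b:(a/4+250-.375,b/4+195-.375)
obs=[('top',T(32,118),[.1,.22,.012]),('top',T(748,64),[.1,-.22,.012]),('top',T(782,384),[-.1,-.22,.012]),('top',T(48,442),[-.1,.22,.012]),
('side',S(22,233),[-.1,.22,.012]),('side',S(636,462),[.1,-.22,.012]),
('side',S(171,122),[.03,.215,.052]),('side',S(602,432),[.07,-.215,.052]),('top',T(33,152),[.07,.215,.052]),('top',T(757,97),[.07,-.215,.052]),('top',T(762,160),[.03,-.215,.052]),('top',T(38,217),[.03,.215,.052])]
def J(p,P):
    c,s=np.cos(p[2]),np.sin(p[2]);P=np.asarray(P);return np.array([p[0]+c*P[0]-s*P[1],p[1]+s*P[0]+c*P[1],P[2]])
f=lambda p:np.concatenate([proj(n,J(p,P))[0]-uv for n,uv,P in obs])
r=least_squares(f,[.55,0,0],loss='soft_l1');p=r.x
print('jig',p[:2],np.degrees(p[2]));print(f(p).reshape(-1,2).round(1).tolist())
# stop: blade top near corners z=.062, x=-62-28=-90 rel stop; mid channel x=.0135
sx=.0135
o2=[('top',T(183,383),[sx-.09,.014,.062]),('top',T(207,381),[sx-.09,0,.062]),('side',S(107,222),[sx-.09,.014,.062]),('side',S(120,236),[sx-.09,0,.062]),('top',T(174,153),[sx+.0355,.009,.095])]
o3=[('top',T(88,52))]+[('side',S(285,40))]
def g(v):
    a=np.concatenate([proj(n,J(p,[P[0],P[1]+v[0],P[2]]))[0]-uv for n,uv,P in o2])
    L=J(p,[sx+.0355+.075*np.cos(v[1]),v[0]+.009+.075*np.sin(v[1]),.121])
    b=np.concatenate([proj(n,L)[0]-uv for n,uv in o3]);return np.concatenate([a,b])
q=least_squares(g,[.14,.6],loss='soft_l1').x;print('stop y',q[0],'lever',q[1]);print(g(q).reshape(-1,2).round(1).tolist())
print('stop_grip',J(p,[sx-.062,q[0]+.007,.044]));print('axis',J(p,[sx+.0355,q[0]+.009,.073]))
print('lever grip',J(p,[sx+.0355+.058*np.cos(q[1]),q[0]+.009+.058*np.sin(q[1]),.11]))
pj=lambda P:(np.array([[np.cos(p[2]),np.sin(p[2])],[-np.sin(p[2]),np.cos(p[2])]])@(P[:2]-p[:2]))
print('bar end jig',pj(ray('top',T(375,200),.024)),pj(ray('top',T(375,250),.024)),pj(ray('side',S(295,308),.024)),pj(ray('side',S(328,291),.024)))
E
python3 fit.py
```

```text
jig [ 0.48870745 -0.02548066] 3.043633454233344
[[-0.2, -0.7], [0.8, -0.6], [1.4, 0.9], [0.0, 0.5], [-1.8, -1.5], [-0.1, -1.2], [-1.6, -0.2], [-0.4, -0.7], [-0.1, -0.7], [0.8, -0.6], [1.4, 0.2], [-0.5, -0.2]]
stop y 0.11917820208268284 lever 0.6242619336372954
[[0.6, 0.5], [0.7, 0.5], [-1.7, 0.1], [-2.2, -0.8], [0.5, 1.3], [-0.1, -0.8], [-0.3, -1.6]]
stop_grip [0.43357625 0.09794438 0.044     ]
axis [0.53083252 0.10511846 0.073     ]
lever grip [0.57602701 0.14147032 0.11      ]
bar end jig [0.02956207 0.01590055] [-0.00065012  0.01825903] [0.00306357 0.01499365] [0.03157068 0.01526815]
```

Jig yaw is about 3°, and the bar end is about 6 mm short of home. I'll move towards the blade first, high up.

```bash
cat > rem.py <<'E'
import sys
from h import *
from scipy.spatial.transform import Rotation as R
a=list(map(float,sys.argv[1:]))  # x y z yaw
s=monitor.state();Rm=R.from_euler('xyz',s['orientation'],degrees=True)
Rt=R.from_euler('xyz',[180,0,a[3]],degrees=True)
print('t',s['time_s'],'pos',s['eef_pos'].round(4),'ori',s['orientation'].round(2),'F',s['wrist_force'].round(1),'w',round(s['width'],4))
print('shift',Rm.inv().apply(np.array(a[:3])-s['eef_pos']).round(4),'turn',(Rm.inv()*Rt).as_rotvec(degrees=True).round(2))
E
python3 -m crank '[0,0,0,-0.045,0.043,0,0, 0,0,0,-0.045,0.043,0,0, 0,0,0,-0.045,0.043,0,0, 0,0,0,-0.045,0.043,0,0, 0,0,0,-0.045,0.043,0,0]' 40; python3 rem.py .4336 .098 .13 93.04
```

```text
time_s: 0.72
eef_pos: [0.3199, 0.3198, 0.229]
orientation: [-179.9, 0.1, 73.6]
wrist_force: [1.1, 0.4, 0.4]
width: 0.0853
t 0.725 pos [0.3199 0.3198 0.229 ] ori [-1.7994e+02  1.5000e-01  7.3620e+01] F [1.1 0.4 0.4] w 0.0853
shift [-0.1805  0.1717  0.0993] turn [ -0.08   0.14 -19.42]
```

```bash
python3 -m crank '[0,0,0,-0.045,0.043,0,0, 0,0,0,-0.045,0.043,0,0, 0,0,0,-0.045,0.043,0.02,0, 0,0,-10,-0.03,0.03,0.02,0, 0,0,-9.5,0,0,0.02,0]'; python3 rem.py .4336 .098 .10 93.04
```

```text
time_s: 1.35
eef_pos: [0.4251, 0.1159, 0.1717]
orientation: [179.9, 0.1, 92.6]
wrist_force: [0.5, 1.7, -0.4]
width: 0.0854
t 1.35 pos [0.4251 0.1159 0.1717] ori [1.7989e+02 8.0000e-02 9.2640e+01] F [ 0.5  1.7 -0.4] w 0.0854
shift [-0.0182  0.0075  0.0718] turn [ 0.11  0.08 -0.4 ]
```

```bash
python3 -m crank '[0,0,-0.4,-0.018,0.0075,0.03,0, 0,0,0,0,0,0.03,0, 0,0,0,0,0,0.01,0, 0,0,0,0,0,0,0]'; python3 rem.py .4336 .098 .0253 93.04
python3 - <<'E'
from h import *
i=cams.camera('side');crop(i,250,150,410,270,5,'pics/s1.png')
E
```

```text
time_s: 1.85
eef_pos: [0.4334, 0.0967, 0.0991]
orientation: [-180.0, 0.1, 93.1]
wrist_force: [0.1, 1.1, 0.6]
width: 0.0859
t 1.85 pos [0.4334 0.0967 0.0991] ori [-1.800e+02  1.000e-01  9.313e+01] F [0.1 1.1 0.6] w 0.0859
shift [0.0014 0.0002 0.0738] turn [-0.    0.1   0.09]
```

View pics/s1.png

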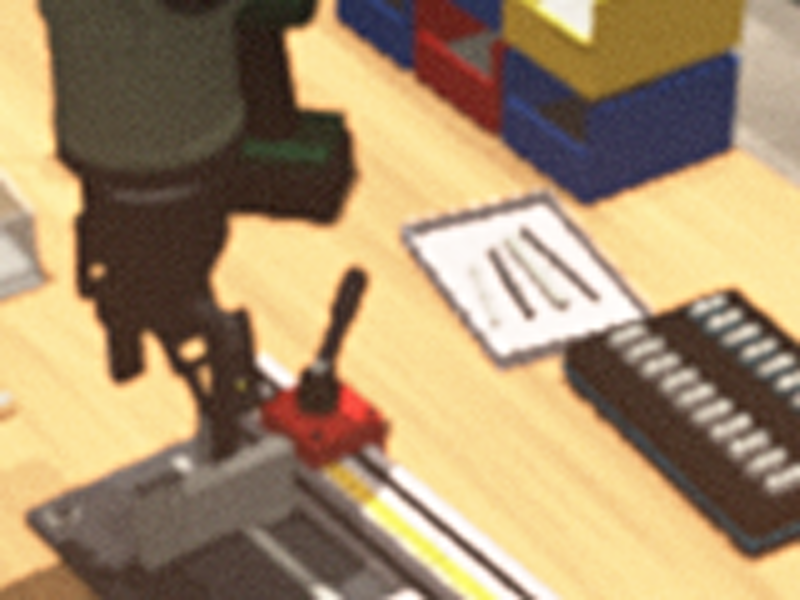

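The fingers straddle the blade, left finger at crop (125,350) and right one at (225,430), with the lever clear at (335,340). Descending.

```bash
python3 -m crank '[0,0,0,0.0013,0,0.03,0, 0,0,0,0,0,0.03,0, 0,0,0,0,0,0.0135,0, 0,0,0,0,0,0,0]' 40; python3 rem.py .4336 .098 .0253 93.04
```

```text
time_s: 2.4
eef_pos: [0.4366, 0.1, 0.0283]
orientation: [179.6, -0.0, 93.2]
wrist_force: [1.1, -0.8, 1.0]
width: 0.0854
t 2.4 pos [0.4366 0.1    0.0283] ori [ 1.7957e+02 -4.0000e-02  9.3220e+01] F [ 1.1 -0.8  1. ] w 0.0854
shift [-0.0018 -0.0032  0.003 ] turn [ 0.43 -0.04  0.18]
```

```bash
python3 -m crank '[0,0,0,0,0,0,120, 0,0,0,0,0,0,180, 0,0,0,0,0,0,200, 0,0,0,0,0,0,205]' 20; python3 rem.py .4336 .098 .0253 93.04
```

```text
time_s: 2.9
eef_pos: [0.438, 0.1003, 0.031]
orientation: [179.4, -0.1, 93.2]
wrist_force: [0.3, -2.7, -2.0]
width: 0.0169
t 2.9 pos [0.438  0.1003 0.031 ] ori [ 1.7937e+02 -9.0000e-02  9.3210e+01] F [ 0.3 -2.7 -2. ] w 0.0169
shift [-0.0021 -0.0046  0.0056] turn [ 0.63 -0.09  0.17]
```

```bash
python3 -m crank '[0,0,0,-0.001,-0.003,0.005,215, 0,0,0,0,0,0.001,230, 0,0,0,0,0,0.0005,235]' 30; python3 rem.py .4336 .098 .0253 93.04
```

```text
time_s: 3.28
eef_pos: [0.437, 0.0999, 0.0266]
orientation: [179.1, -0.2, 93.2]
wrist_force: [-3.9, 0.3, 21.9]
width: 0.0138
t 3.275 pos [0.437  0.0999 0.0266] ori [179.07  -0.2   93.19] F [-3.9  0.3 21.9] w 0.0138
shift [-0.0017 -0.0035  0.0012] turn [ 0.93 -0.2   0.15]
```

Gripped (13.8 mm), but there is a vertical load of 22 N. I'll ease that and then test the slide gently, with sub-mm steps towards the bar.

```bash
python3 -m crank '[0,0,0,0,0,-0.001,235, 0,0,0,0,0,0,235]'; python3 -m crank '[0,0,0,-0.001,0,0,235]'; python3 -m crank '[0,0,0,-0.001,0,0,235]'; python3 rem.py .4336 .098 .0253 93.04
```

```text
time_s: 3.52
eef_pos: [0.4369, 0.0999, 0.0269]
orientation: [179.1, -0.2, 93.2]
wrist_force: [-0.5, 0.3, 3.1]
width: 0.0133
time_s: 3.65
eef_pos: [0.437, 0.0993, 0.0269]
orientation: [179.1, -0.2, 93.2]
wrist_force: [-0.6, 3.8, 5.4]
width: 0.0135
time_s: 3.78
eef_pos: [0.437, 0.0985, 0.027]
orientation: [179.1, -0.2, 93.2]
wrist_force: [-0.4, 4.8, 1.2]
width: 0.0137
t 3.775 pos [0.437  0.0985 0.027 ] ori [179.06  -0.23  93.24] F [-0.4  4.8  1.2] w 0.0137
shift [-0.0003 -0.0035  0.0016] turn [ 0.94 -0.23  0.2 ]
```

```bash
python3 -m crank '[0,0,0,-0.001,0,0,235]'; python3 -m crank '[0,0,0,-0.0015,0,0,235]';python3 -m crank '[0,0,0,-0.0015,0,0,235]'
```

```text
time_s: 3.9
eef_pos: [0.4371, 0.0976, 0.027]
orientation: [179.1, -0.2, 93.2]
wrist_force: [-0.6, 4.1, -2.1]
width: 0.0134
time_s: 4.03
eef_pos: [0.4372, 0.0961, 0.027]
orientation: [179.1, -0.2, 93.3]
wrist_force: [-0.1, 3.7, 0.1]
width: 0.0136
time_s: 4.15
eef_pos: [0.4372, 0.0946, 0.0269]
orientation: [179.1, -0.2, 93.3]
wrist_force: [0.3, 4.4, -0.5]
width: 0.0136
```

It moves at a steady ~4 N, so the stop is free. Sliding towards the bar.

```bash
python3 -m crank '[0,0,0,-0.005,0,0,235,0,0,0,-0.01,0,0,235,0,0,0,-0.01,0,0,235,0,0,0,-0.01,0,0,235,0,0,0,-0.01,0,0,235]';python3 -m crank '[0,0,0,-0.01,0,0,235,0,0,0,-0.01,0,0,235,0,0,0,-0.01,0,0,235,0,0,0,-0.005,0,0,235,0,0,0,0,0,0,235]';  python3 rem.py .4393 -.0112 .027 93.04
```

```text
time_s: 4.78
eef_pos: [0.4398, 0.0474, 0.0269]
orientation: [179.1, -0.3, 93.3]
wrist_force: [-1.6, 4.0, 3.8]
width: 0.0135
time_s: 5.4
eef_pos: [0.442, 0.0085, 0.0269]
orientation: [179.0, -0.2, 93.2]
wrist_force: [0.2, 1.0, 3.5]
width: 0.0137
t 5.4 pos [0.442  0.0085 0.0269] ori [179.04  -0.23  93.18] F [0.2 1.  3.5] w 0.0137
shift [-0.0196 -0.0038 -0.0002] turn [ 0.96 -0.23  0.14]
```

```bash
python3 -m crank '[0,0,0,-0.005,0,0,235,0,0,0,-0.004,0,0,235,0,0,0,-0.002,0,0,235]';for i in 1 2 ; do :; done; python3 -m crank '[0,0,0,-0.002,0,0,235]';python3 -m crank '[0,0,0,-0.002,0,0,235]';python3 -m crank '[0,0,0,-0.002,0,0,235]';python3 -m crank '[0,0,0,-0.002,0,0,235]'
```

```text
time_s: 5.78
eef_pos: [0.4426, -0.0017, 0.0269]
orientation: [179.0, -0.3, 93.3]
wrist_force: [-1.4, 4.2, 5.6]
width: 0.0137
time_s: 5.9
eef_pos: [0.4427, -0.0034, 0.0269]
orientation: [179.1, -0.3, 93.3]
wrist_force: [-1.4, 4.4, 4.8]
width: 0.0135
time_s: 6.02
eef_pos: [0.4427, -0.0051, 0.0269]
orientation: [179.1, -0.3, 93.3]
wrist_force: [-1.1, 3.6, 5.7]
width: 0.0138
time_s: 6.15
eef_pos: [0.4428, -0.0066, 0.0269]
orientation: [179.1, -0.3, 93.4]
wrist_force: [-1.2, 5.0, 5.3]
width: 0.0133
time_s: 6.28
eef_pos: [0.4429, -0.0082, 0.0269]
orientation: [179.1, -0.3, 93.4]
wrist_force: [-0.8, 4.3, 5.4]
width: 0.0137
```

```bash
python3 -m crank '[0,0,0,-0.0015,0,0,235]';python3 -m crank '[0,0,0,-0.0015,0,0,235]';python3 -m crank '[0,0,0,-0.0015,0,0,235]';python3 -m crank '[0,0,0,-0.0015,0,0,235]'
```

```text
time_s: 6.4
eef_pos: [0.443, -0.0093, 0.0269]
orientation: [179.1, -0.4, 93.4]
wrist_force: [-1.4, 6.2, 5.9]
width: 0.0135
time_s: 6.52
eef_pos: [0.443, -0.0103, 0.0269]
orientation: [179.1, -0.4, 93.5]
wrist_force: [-2.0, 5.8, 6.4]
width: 0.0135
time_s: 6.65
eef_pos: [0.4431, -0.0113, 0.0269]
orientation: [179.1, -0.4, 93.5]
wrist_force: [-0.4, 5.6, 5.4]
width: 0.0137
time_s: 6.78
eef_pos: [0.4431, -0.0117, 0.0269]
orientation: [179.1, -0.4, 93.6]
wrist_force: [-2.0, 16.0, 6.9]
width: 0.0135
```

Force went from 4 to 6 N (pushing the bar), then jumped to 16 N. I'll confirm that with one more small push and a look.

```bash
python3 -m crank '[0,0,0,-0.001,0,0,235]';python3 -m crank '[0,0,0,-0.001,0,0,235]'
python3 - <<'E'
from h import *
i=cams.camera('side');crop(i,270,200,430,320,5,'pics/s2.png')
i=cams.camera('top');crop(i,260,185,420,305,5,'pics/t2.png')
E
```

```text
time_s: 6.9
eef_pos: [0.4431, -0.0116, 0.0269]
orientation: [179.1, -0.5, 93.6]
wrist_force: [-1.5, 9.4, 5.6]
width: 0.0138
time_s: 7.02
eef_pos: [0.4431, -0.0116, 0.0269]
orientation: [179.1, -0.5, 93.7]
wrist_force: [-1.5, 9.6, 6.3]
width: 0.0136
```

View pics/s2.png

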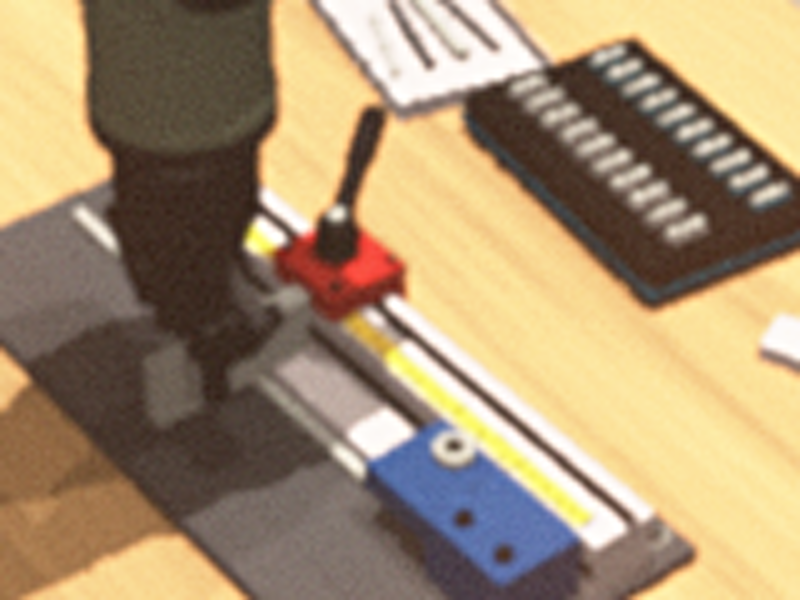

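View pics/t2.png

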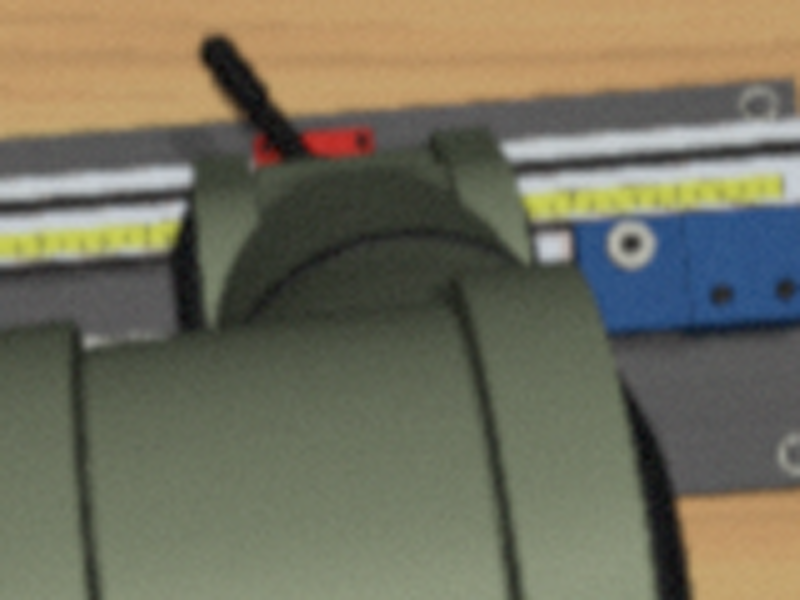

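The stop won't move further, and its position agrees with the bar being home. I'll release and lift.

```bash
python3 -m crank '[0,0,0,0,0,0,150,0,0,0,0,0,0,100,0,0,0,0,0,-0.03,100,0,0,0,0,0,-0.04,100,0,0,0,0,0,-0.05,100]';python3 -m crank '[0,0,0,-0.0,-0.05,-0.03,100,0,0,0,0,-0.05,0,100]'
python3 - <<'E'
from h import *
i=cams.camera('side');cv2.imwrite('pics/s3f.png',i);crop(i,270,200,430,320,5,'pics/s3.png')
i=cams.camera('top');cv2.imwrite('pics/t3f.png',i);crop(i,260,185,420,305,5,'pics/t3.png')
E
python3 rem.py .44 -.01 .2 93
```

```text
time_s: 7.75
eef_pos: [0.4392, -0.0133, 0.1468]
orientation: [179.5, -0.5, 93.7]
wrist_force: [1.7, 0.3, 0.1]
width: 0.052
time_s: 8.0
eef_pos: [0.3403, -0.0201, 0.179]
orientation: [179.2, -0.5, 93.7]
wrist_force: [-0.0, -0.1, -0.2]
width: 0.0522
t 8.1 pos [ 0.3367 -0.0206  0.178 ] ori [179.41  -0.49  93.69] F [ 0.4 -0.8  0.7] w 0.0515
shift [ 0.0042  0.104  -0.0209] turn [ 0.58 -0.49  0.68]
```

View pics/s3.png

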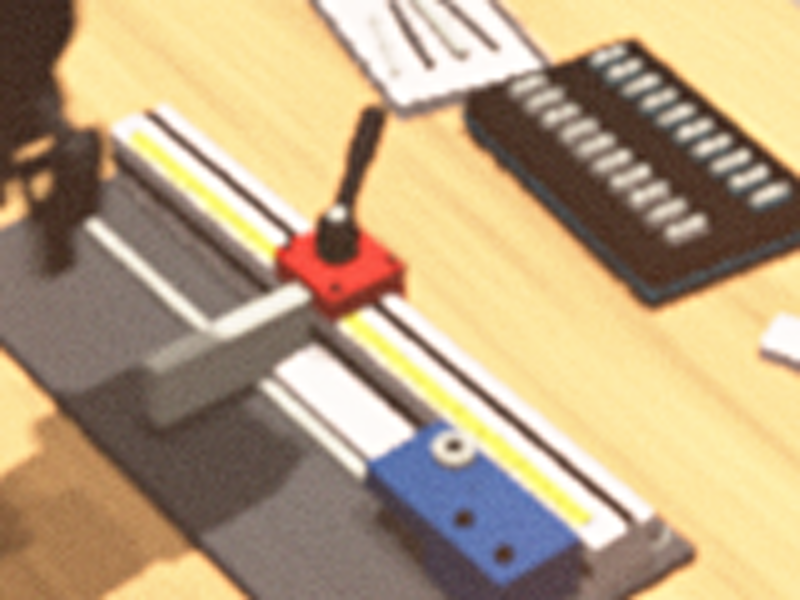

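View pics/t3.png

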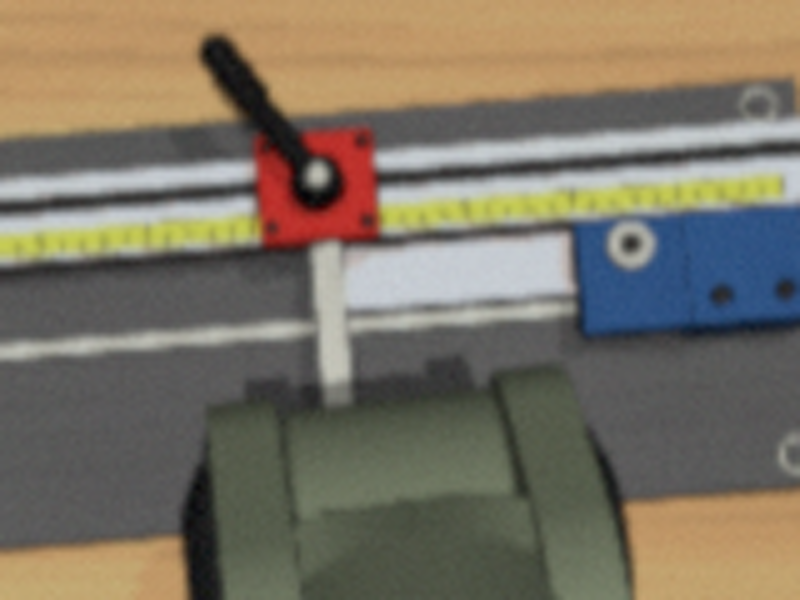

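The blade rests against the bar at top crop (340,280), with no gap in either view. The lever tip is at (215,45) and the pivot at (315,172). Computing the lever pose.

```bash
cat > lev.py <<'E'
from h import *
from scipy.optimize import least_squares
p=[.48870745,-.02548066,np.radians(3.04)]
T=lambda a,b:(a/5+260-.4,b/5+185-.4); S=lambda a,b:(a/5+270-.4,b/5+200-.4)
def run(o,o3):
    J=lambda P:np.array([p[0]+np.cos(p[2])*P[0]-np.sin(p[2])*P[1],p[1]+np.sin(p[2])*P[0]+np.cos(p[2])*P[1],P[2]])
    def g(v):
        a=[proj(n,J([P[0],P[1]+v[0],P[2]]))[0]-uv for n,uv,P in o]
        b=[proj(n,J([.049+.074*np.cos(v[1]),v[0]+.009+.074*np.sin(v[1]),.121]))[0]-uv for n,uv in o3]
        return np.concatenate(a+b)
    q=least_squares(g,[.01,.6],loss='soft_l1').x;print('stop',q,g(q).reshape(-1,2).round(1).tolist())
    print('axis',J([.049,q[0]+.009,.11]).round(4),'grip',J([.049+.058*np.cos(q[1]),q[0]+.009+.058*np.sin(q[1]),.11]).round(4),'world lever deg',np.degrees(q[1]+p[2]))
E
python3 - <<'E'
from lev import *
run([('top',T(316,172),[.049,.009,.095]),('side',S(145,372),[-.0765,.014,.062]),('side',S(158,386),[-.0765,0,.062]),('side',S(339,212),[.049,.009,.095])],[('top',T(214,45)),('side',S(374,112))])
E
```

```text
stop [0.00586063 0.64850601] [[2.6, 1.5], [-1.0, -1.8], [-0.6, -1.7], [-0.6, 3.2], [1.2, 0.3], [-0.5, -0.4]]
axis [ 0.5369 -0.008   0.11  ] grip [0.5812 0.0294 0.11  ] world lever deg 40.196657577806526
```

```bash
python3 -m crank '[0,0,-7.2,0.035,0.045,0,100,0,0,-7.2,0.02,0.05,0,100,0,0,-7.2,0.01,0.05,0,100,0,0,-7.2,0,0.05,0,100,0,0,-7.2,0,0,0,100]'; python3 rem.py .5815 .031 .088 129.5
```

```text
time_s: 8.72
eef_pos: [0.5193, 0.0963, 0.1807]
orientation: [179.2, 0.0, 130.6]
wrist_force: [-0.5, -0.7, -0.2]
width: 0.0518
t 8.725 pos [0.5193 0.0963 0.1807] ori [1.7919e+02 1.0000e-02 1.3063e+02] F [-0.5 -0.7 -0.2] w 0.0518
shift [-0.09    0.0034  0.0928] turn [0.81 0.   1.13]
```

```bash
python3 -m crank '[0.8,0,1.1,-0.03,0.0015,0,100,0,0,0,-0.03,0.001,0,100,0,0,0,-0.03,0.001,0.02,100,0,0,0,0,0,0,100]'; python3 rem.py .5815 .031 .088 129.5;python3 - <<'E'
from h import *
i=cams.camera('side');crop(i,270,150,430,270,5,'pics/s4.png')
E
```

```text
time_s: 9.22
eef_pos: [0.582, 0.0275, 0.1584]
orientation: [-179.9, -0.0, 129.7]
wrist_force: [-0.2, 0.4, -0.6]
width: 0.0519
t 9.225 pos [0.582  0.0275 0.1584] ori [-1.7988e+02 -5.0000e-02  1.2969e+02] F [-0.2  0.4 -0.6] w 0.0519
shift [0.0029 0.002  0.0704] turn [-0.12 -0.05  0.19]
```

View pics/s4.png

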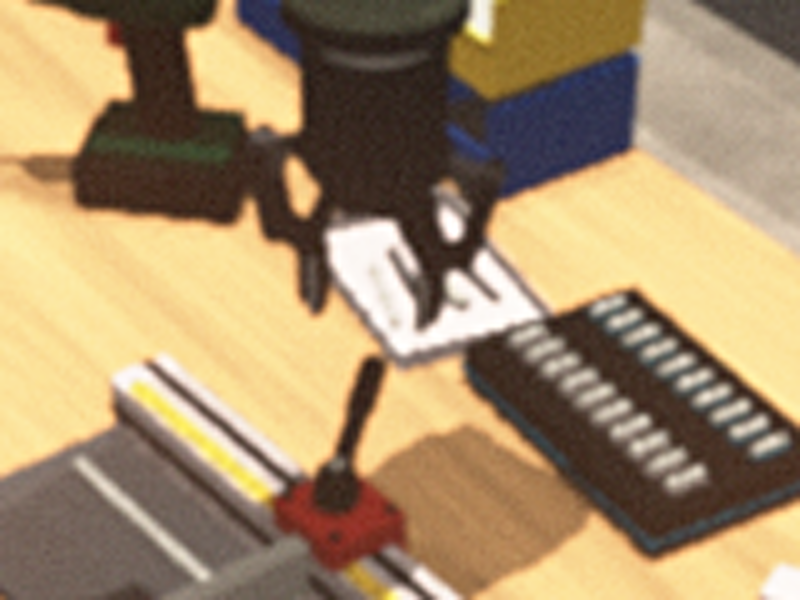

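The fingers, with tips at (315,300) and (425,325), straddle the lever tip at (372,362). Descending around it without touching.

```bash
python3 -m crank '[0,0,0,0.003,0.002,0.025,100,0,0,0,0,0,0.025,100,0,0,0,0,0,0.018,100,0,0,0,0,0,0.002,100]'; python3 rem.py .5815 .031 .088 129.5;python3 - <<'E'
from h import *
i=cams.camera('side');crop(i,270,150,430,270,5,'pics/s5.png')
i=cams.camera('top');crop(i,260,145,420,265,5,'pics/t5.png')
E
```

```text
time_s: 9.78
eef_pos: [0.5812, 0.0353, 0.0891]
orientation: [179.9, -0.0, 129.9]
wrist_force: [0.9, -0.1, 0.6]
width: 0.0517
t 9.775 pos [0.5812 0.0353 0.0891] ori [ 1.7992e+02 -3.0000e-02  1.2991e+02] F [ 0.9 -0.1  0.6] w 0.0517
shift [-0.0035 -0.0025  0.0011] turn [ 0.08 -0.03  0.41]
```

View pics/s5.png

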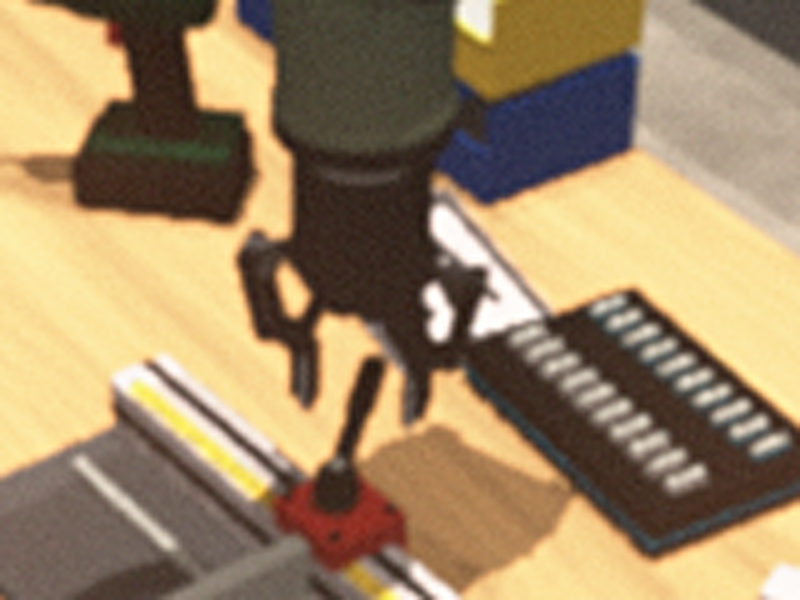

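Cleanly straddled. Now approaching with the +y side finger, then pushing clockwise along the arc.

```bash
python3 -m crank '[0,0,0,-0.006,-0.001,0.001,100,0,0,0,-0.005,0,0,100,0,0,0,-0.004,0,0,100]';python3 -m crank '[0,0,0,-0.003,0,0,100]';python3 -m crank '[0,0,0,-0.003,0,0,100]';  python3 rem.py .5815 .031 .088 129.5
```

```text
time_s: 10.25
eef_pos: [0.5923, 0.0221, 0.091]
orientation: [179.7, 0.1, 129.9]
wrist_force: [-0.0, -0.1, 0.4]
width: 0.0514
time_s: 10.38
eef_pos: [0.5946, 0.0195, 0.0912]
orientation: [179.7, 0.1, 129.9]
wrist_force: [0.3, -0.5, -0.4]
width: 0.052
time_s: 10.5
eef_pos: [0.5965, 0.0175, 0.0913]
orientation: [179.7, 0.1, 129.9]
wrist_force: [-2.0, 4.5, 0.9]
width: 0.0518
t 10.5 pos [0.5965 0.0175 0.0913] ori [1.7970e+02 9.0000e-02 1.2986e+02] F [-2.   4.5  0.9] w 0.0518
shift [ 0.02   -0.0028  0.0032] turn [0.3  0.09 0.36]
```

Contact. Turning clockwise in 4° steps.

```bash
python3 -m crank '[0,0,4,-0.0045,-0.0013,0.0005,100,0,0,4,-0.0045,-0.0013,0.0005,100]';python3 -m crank '[0,0,4,-0.0045,-0.0013,0.0005,100,0,0,4,-0.0045,-0.0013,0.0005,100]'; python3 -m crank '[0,0,4,-0.0045,-0.0013,0.0005,100]'; python3 rem.py .5815 .031 .088 129.5
```

```text
time_s: 10.75
eef_pos: [0.5995, 0.0095, 0.0902]
orientation: [179.7, -0.0, 121.7]
wrist_force: [-2.9, 2.3, 1.5]
width: 0.0525
time_s: 11.0
eef_pos: [0.6013, 0.0012, 0.0891]
orientation: [179.8, -0.2, 113.5]
wrist_force: [-2.6, 3.7, 2.6]
width: 0.0518
time_s: 11.12
eef_pos: [0.6017, -0.003, 0.0885]
orientation: [179.8, -0.2, 109.4]
wrist_force: [-3.7, 4.3, 2.5]
width: 0.0521
t 11.125 pos [ 0.6017 -0.003   0.0885] ori [179.81  -0.25 109.4 ] F [-3.7  4.3  2.5] w 0.0521
shift [ 0.0387 -0.0078  0.0007] turn [  0.23  -0.21 -20.1 ]
```

```bash
python3 -m crank '[0,0,4,-0.0045,-0.0018,0,100,0,0,4,-0.0045,-0.0015,0,100]';python3 -m crank '[0,0,4,-0.0045,-0.0013,0,100,0,0,4,-0.0045,-0.0013,0,100]'; python3 -m crank '[0,0,4,-0.0045,-0.0013,0,100]'; python3 rem.py .5815 .031 .088 129.5
```

```text
time_s: 11.38
eef_pos: [0.6011, -0.0111, 0.0885]
orientation: [179.9, -0.4, 101.2]
wrist_force: [-2.9, 4.9, 1.4]
width: 0.052
time_s: 11.62
eef_pos: [0.5994, -0.019, 0.0883]
orientation: [-180.0, -0.5, 93.0]
wrist_force: [-2.8, 4.5, 1.5]
width: 0.0521
time_s: 11.75
eef_pos: [0.5981, -0.0228, 0.0883]
orientation: [-179.9, -0.6, 88.9]
wrist_force: [-2.0, 4.5, 2.6]
width: 0.0518
t 11.75 pos [ 0.5981 -0.0228  0.0883] ori [-179.93   -0.56   88.95] F [-2.   4.5  2.6] w 0.0518
shift [ 0.0535 -0.0176  0.0008] turn [  0.13  -0.56 -40.55]
```

```bash
python3 -m crank '[0,0,4,-0.0045,-0.0013,0,100]';python3 -m crank '[0,0,4,-0.0045,-0.0013,0,100]'; python3 -m crank '[0,0,3,-0.0035,-0.001,0,100]';python3 -m crank '[0,0,3,-0.0035,-0.001,0,100]'; python3 rem.py .5815 .031 .088 129.5
```

```text
time_s: 11.88
eef_pos: [0.5966, -0.0264, 0.0882]
orientation: [-179.9, -0.6, 84.9]
wrist_force: [-3.0, 5.0, 2.7]
width: 0.052
time_s: 12.0
eef_pos: [0.5949, -0.029, 0.0883]
orientation: [-179.8, -0.7, 80.8]
wrist_force: [-2.2, 16.4, 2.0]
width: 0.0518
time_s: 12.12
eef_pos: [0.5935, -0.0291, 0.0883]
orientation: [-179.7, -0.9, 77.9]
wrist_force: [-0.8, 20.9, 1.8]
width: 0.0524
time_s: 12.25
eef_pos: [0.5922, -0.0284, 0.0884]
orientation: [-179.6, -1.1, 74.9]
wrist_force: [0.9, 21.3, 2.4]
width: 0.0519
t 12.25 pos [ 0.5922 -0.0284  0.0884] ori [-179.62   -1.11   74.95] F [ 0.9 21.3  2.4] w 0.0519
shift [ 0.0546 -0.0258  0.0016] turn [  0.18  -1.2  -54.55]
```

That is the firm end (over 16 N after about 0.84 rad). Backing the finger off, lifting and looking.

```bash
python3 -m crank '[0,0,0,0.008,0,0,100,0,0,0,0.008,0,0,100,0,0,0,0,0,-0.03,100,0,0,0,0,0,-0.04,100,0,0,0,0.03,0,-0.02,100]'; python3 -m crank '[0,0,0,0.06,0,0,100,0,0,0,0.06,0,0,100,0,0,0,0.06,0,0,100]';python3 - <<'E'
from h import *
i=cams.camera('side');cv2.imwrite('pics/s6f.png',i);crop(i,270,200,430,320,5,'pics/s6.png')
i=cams.camera('top');cv2.imwrite('pics/t6f.png',i);crop(i,260,185,420,305,5,'pics/t6.png')
E
python3 rem.py .4393 .1 .2 93.04
```

```text
time_s: 12.88
eef_pos: [0.6038, 0.0138, 0.1802]
orientation: [-179.5, -1.0, 74.8]
wrist_force: [0.1, 1.0, -0.3]
width: 0.052
time_s: 13.25
eef_pos: [0.654, 0.1884, 0.1865]
orientation: [-179.7, -1.0, 74.5]
wrist_force: [0.4, -1.0, 0.7]
width: 0.052
t 13.35 pos [0.6534 0.1951 0.1856] ori [-179.65   -1.16   74.97] F [-1.4 -0.6 -1.4] w 0.0517
shift [-0.147  -0.1822 -0.0163] turn [ -0.16  -1.2  -18.07]
```

View pics/s6.png

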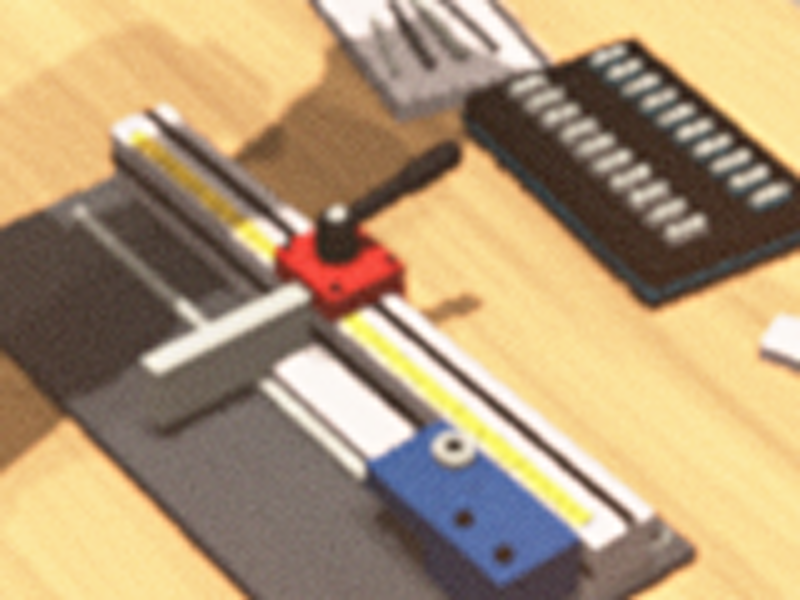

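View pics/t6.png

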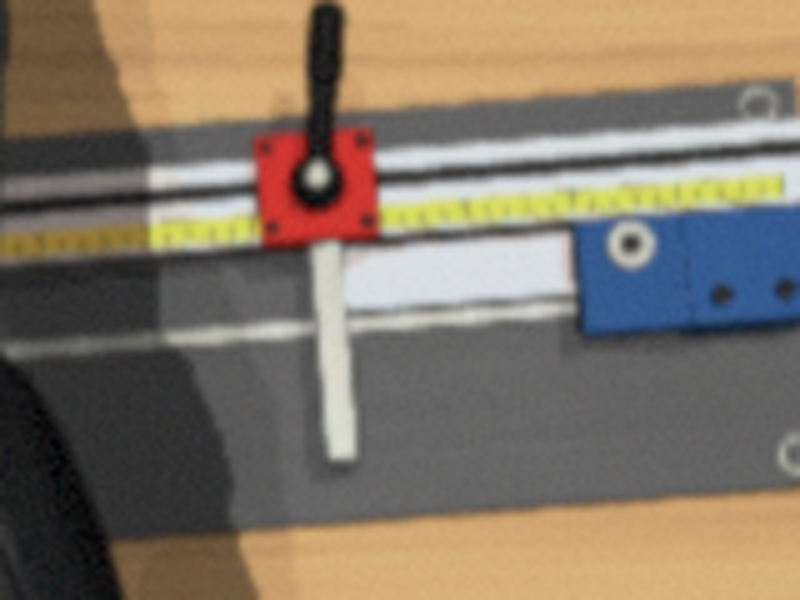

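The stop is at the same pixels as before tightening (blade front end (342,458)), the bar touches the blade, and the lever now points roughly along +x. A last check that nothing else moved and the arm is clear:

View pics/t6f.png

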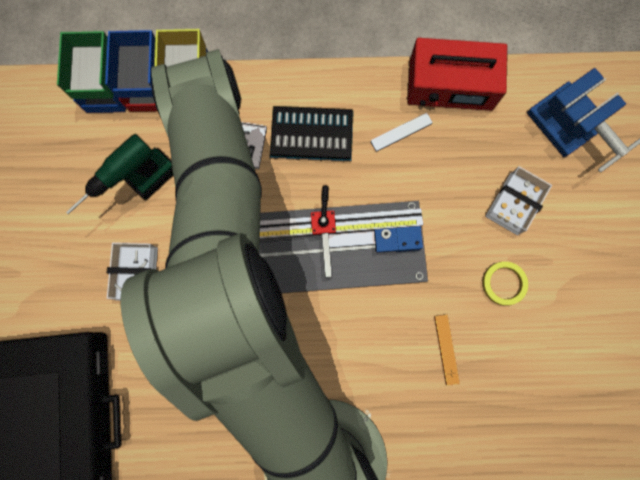

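Run:
```python
from lev import *
run([('top',T(316,172),[.049,.009,.095]),('top',T(330,460),[-.0765,.014,.062]),('top',T(355,458),[-.0765,0,.062])],[('top',T(326,14)),('side',S(450,155))])
a=ray('top',T(345,280),.04);b=ray('top',T(577,260),.055);print(a,b,np.hypot(*(a-b)[:2]))
s=monitor.state();print(s['wrist_force'],s['joint_velocities'].round(1))
```

```text
stop [ 0.01145903 -0.1514664 ] [[0.2, 1.6], [-0.7, 0.7], [0.4, 0.6], [0.6, -1.3], [-0.2, -2.1]]
axis [ 0.5366 -0.0025  0.11  ] grip [ 0.5943 -0.0082  0.11  ] world lever deg -5.638385240364178
[ 0.49988173 -0.01508152  0.04      ] [ 0.50419589 -0.12329399  0.055     ] 0.10829843648425332
[-1.43813294 -0.61505713 -1.41000684] [ 4.  -1.7  3.2  4.7  0.9 -1.1  3.5]
```

The other objects are at their starting pixels and the arm touches nothing. The stop fits at jig y ≈ 11 mm (10 mm expected). Letting the arm settle, then handing in.

```bash
python3 -m crank '[0,0,0,0,0,0,100,0,0,0,0,0,0,100]'; python3 -c "
from bench import workorder;print(workorder.hand_in())"
```

```text
time_s: 13.6
eef_pos: [0.6533, 0.1944, 0.1851]
orientation: [-179.7, -1.1, 75.0]
wrist_force: [-0.4, -0.0, 0.1]
width: 0.0517
the job is handed in; nothing more can be done
None
```

The bar is pushed home against the shoulder, the stop is clamped against it, and the job was handed in at about 13.6 s.

- **Freeing the stop:** a gentle push moved it steadily at about 4 N, so it was not clamped and did not need freeing.
- **Pushing the bar home:** the force rose to about 6 N while the stop pushed the bar. It then jumped to 16 N and the stop would not move further, which I took as the shoulder.
- **Clamping:** I turned the lever clockwise about 0.8 rad until it met its firm end, at 16–21 N.

**Last checks:**
- **Stop:** the pictures showed no gap between bar and blade, and the stop did not shift while I tightened the lever. It fitted at 11.5 mm along the jig against the expected 10 mm. An earlier fit before clamping, with different image points, gave 5.9 mm; I put the spread down to pixel and calibration error.
- **Gap to the block's arm:** 108 mm, against 110 mm expected.
- **Other things on the bench:** nothing visible had moved, though the arm partly hid a few items in the last top view.
- **Not checked:** I did not tug the stop after clamping, and the bar's shoulder end is hidden under the block's arm. That it is home rests on the force jump and the stop's position.

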